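# Turn the battery pack over and click it home in its charger

### The job

The battery pack was laid down with its contacts up. Turn it over and load it in the charger: hook its toe under the charger's lip, let the heel with the orange band down onto the catch, then press the heel firmly down until the catch clicks over it and the pack sits solid and flat on the floor of the charger. Do not drop the pack, and leave the other things on the table where they are.

Things in the scene. Friction and masses are not known exactly. Their poses are not given: they have to be found in the camera images.
- battery: Grey and black battery pack, 120 x 54 x 34 mm, 0.3 to 0.52 kg, balanced at its middle. At the start it lies upside down: copper contacts up, cover with green label below. Origin: centre of the cover face; x runs to the toe, z out of the contact face (points down once loaded). Orange band at the heel end. It stands on either end. The table from it to the charger is clear.
- battery_toe (a point): Middle of the contact-face edge at the toe, 60 mm along x and 34 mm along z from the pack's origin; axes as the pack. The toe end has a groove over the full width, 10 mm deep, from 8 to 22 mm above the contact face; the 8 mm tongue below it goes under the charger's lip.
- battery_heel (a point): Middle of the contact-face edge at the heel (orange band), 120 mm from the toe point; axes as the pack. The heel end has a like groove, 7 mm deep, 8 to 22 mm above the contact face; the catch snaps over the 8 mm ledge below it.
- charger: Black charger screwed to the table, 214 x 94 mm (130 over its ears), base 14 mm high. Origin under its middle; x points along the pocket from the catch to the grey lip end, z up. Two side guides 59 mm apart and 8 mm above the pocket floor line its lip half; the catch half is open at the sides.
- charger_toe (a point): On the pocket floor (14 mm above the table), 61 mm along x: where the pack's toe point is when home. The lip is a 5 mm plate, 11.5 to 16.5 mm above the floor, that overhangs the pocket by 8 mm: its edge is 8 mm short of this point. The end wall below it is 0.5 mm beyond this point. Axes as the charger.
- charger_heel (a point): On the pocket floor, 59 mm along -x: where the pack's heel point is when home, 120 mm from the toe point. Axes as the charger.
- catch (a joint): Sprung steel catch with an orange block behind the heel end of the pocket, its top 38 mm above the table; slides away from the pocket, 0 when free, up to 8 mm. A pack with its toe under the lip rests with the heel on it, 17 mm above home (8 deg). Passing it takes 8 to 18 N down near the heel; it gives 3 to 4 mm, then snaps over the ledge (0.5 mm when home) and holds.
- contacts (a joint): Sprung contact bar with three brass pins in the pocket floor, 12 mm behind the charger's origin; stands 4 mm proud of the floor at 0, pushed down 4 mm by a pack that is home. Pushes up with 1.6 to 3.2 N. A pack pressed only part of the way can hang on the catch with its heel up to 10 mm too high; then press again.
- parts_tin: red hinged tin, shut, 74 x 116 x 34 mm; a bystander, origin under its centre
- v_block: small steel V-block, 45 x 60 x 36 mm; a bystander, origin under its centre
- tip_jar: red open pot, 60 mm across and 60 mm high; a bystander, origin under its centre
- anti_spatter: blue spray can with an orange ring, 66 mm across and 202 mm tall; a bystander, origin under its centre

How it is judged:
By the outcome, as a careful person would: the job done as asked, in the order asked, and still so for the second after the job is handed in, with the robot touching nothing.
It also fails if it takes over 72 s, if anything falls off the work surface, if the arm or the gripper's body presses on something with over 40 N, if the wrist force passes 120 N, or if a joint passes its speed limit or range.

### The arm

A 7-joint arm with a two-finger parallel gripper is mounted at the origin on the work surface; the furniture and walls round the work are solid. World frame = base frame: x ahead of the robot, y to its left, z up, the work surface at z = 0. Lengths are in mm, angles in rad, forces in N, time in s.
With the tool pointing down it reaches from about 425 to 950 mm from the base axis. Payload 4.7 kg.
Tool frame: the origin (TCP) lies between the finger pads; the fingertips stand 19 mm ahead of it and the grasp point (between the pads) is the TCP; z points along the fingers, y is the line along which they close (so a half turn about z gives the same grasp; the last joint's range is limited). The gripper opens to 85 mm and grips with 20 to 120 N. Pads are 22 mm wide; open, the fingers measure 114 mm over their backs; the gripper's body (76 mm by 85 mm) begins 54 mm behind the grasp point. The pads swing forward as they close: fully open they stand 13 mm farther back than shut.
Start: joints at [-1.169, 0.469, -0.049, 1.532, 0.024, 1.141, -0.082], TCP at [281.842, 613.364, 216.135] pointing down, gripper open.
Joint ranges: [-2.59, 2.59], [-0.33, 1.99], [-1.39, 1.29], [0.1, 2.45], [-1.04, 4.18], [0.21, 1.99], [-2.66, 2.66]. Speed limits (rad/s): [2.57, 2.57, 3.14, 3.14, 3.14, 3.14, 3.14].

### API

Orientations are given as a rotation vector (axis times angle).
In Python, from plant import bot, viewer, models gives the robot as it stands. Calls block until the motion is done:
- bot.movep(position, orientation): joint-space move of the TCP to a pose.
- bot.move_straight(position, rate=150, rot=None): straight line of the TCP; rot=None keeps the orientation; rate is the mean speed in mm/s.
- bot.move_joints(angles): joint-space move.
- bot.move_gripper(opening): finger opening in mm; the grip force is fixed at half the most; returns when the fingers have stopped.
- bot.sleep(seconds).
- bot.inverse_kinematics(position, orientation): joint angles nearest the present ones, or None.
- bot.observe(): the state.
- viewer.camera(name): name is "scene" or "top" or "wrist"; returns the picture (384x512x3 uint8, red, green, blue); there is no depth.
- viewer.camera_model(name): a dict with "fovy" (degrees; the focal length in pixels is half the picture's height over the tangent of half this angle, whatever the lens; pixels are square), "cx", "cy" (the principal point, pixels), "R" (3x3) and "t" (3): a world point X has camera coordinates R X + t. Camera axes: x right, y down, z forward; pixel columns grow to the right and rows downward; lengths in mm; the calibration is good to about 2 mm. A picture is of the moment at which its call begins: read the wrist's pose just before it. camera_model takes no time and is no camera call; for the wrist camera it gives the pose at the moment of the call.
A pose or a line that the arm cannot do raises bot.PlanningError and nothing moves.
- bot.hand_in(): hands the job in; it is judged then, once.
Trained networks look in the newest picture that a camera, given by its name, has taken for a name from the list of things; names that differ only in an ending like _2 or _b are one class to them, and where a whole thing is asked for, a point or a joint stands for the part that bears it (a point fixed in the world has none). Each returns a list of dicts, best first, with "score" (0 to 1); they miss things now and then, are a little off and sometimes report something else, mostly with a low value. They report only what shows in the picture. A call takes as long as a camera call.
- models.find_in(camera, name): "point" ([x, y, z] in mm, in the coordinates of the camera as it stood for that picture, good to about 4 mm: the middle of the surface that is visible of it).
The state is a dict: "time": time; "joints": joint angles; "joint_vel": joint speeds; "joint_torque": joint torques, N m; "position": TCP position; "orientation": TCP orientation; "ft_force": force on the tool from outside, world axes, zero at the start; "wrist_torque": the same for the moment, N m; "opening": finger opening in mm; "grasp_force": force on a finger pad.
Only numpy, scipy, OpenCV 4.12 (cv2) and the standard library are available. Lean on these libraries where they do the work, as an engineer would, in place of code of your own. Each camera call takes 0.05 s, during which the arm holds its last target. There are 200 camera calls.

## Working session

There is one attempt and no reset: what is moved stays moved. The work goes in short steps, each a Python script; the robot and the scene stay as the last script left them, time stands still between calls to the robot, and variables do not carry over. Pictures are saved under pics/ and viewed, at most 10 in all, crops included, and the job is handed in when it is done.

```bash
mkdir -p pics; ls; cat > h.py <<'E'
from plant import bot, viewer, models
import numpy as np, cv2
from scipy.spatial.transform import Rotation as Ro
def snap(c,f=None):
    m=viewer.camera_model(c); im=viewer.camera(c)
    if f: cv2.imwrite('pics/'+f,im[:,:,::-1])
    return im,m
def find(c,n,m):
    r=[]
    for d in models.find_in(c,n)[:2]:
        p=np.array(m['R']).T@(np.array(d['point'])-np.array(m['t'])); r.append((n,np.round(p,1).tolist(),round(d['score'],2)))
    return r
def ray(m,u,v,z):
    f=192/np.tan(np.radians(m['fovy'])/2); R=np.array(m['R']);c=-R.T@np.array(m['t'])
    d=R.T@np.array([(u-m['cx'])/f,(v-m['cy'])/f,1]); return c+d*(z-c[2])/d[2]
def st():
    o=bot.observe(); print({k:np.round(o[k],2).tolist() for k in('time','joints','position','orientation','ft_force','opening','grasp_force')})
    return o
E
python3 - <<'E'
from h import *
ims=[]
for c in('scene','top'):
    im,m=snap(c);ims.append(im)
    for n in('battery','charger','battery_toe','battery_heel','charger_toe','charger_heel','catch','contacts','parts_tin','v_block','tip_jar','anti_spatter'):
        print(c,find(c,n,m))
    print(m['fovy'],m['cx'],m['cy'],-np.array(m['R']).T@np.array(m['t']))
    cv2.imwrite('pics/%s.png'%c,cv2.resize(im,(800,600))[:,:,::-1])
st()
E
```

```text
pics
scene [('battery', [420.9, 74.0, 34.0], 0.85)]
scene [('charger', [447.5, -237.1, 17.8], 0.74), ('charger', [364.6, 256.7, 36.4], 0.27)]
scene [('battery_toe', [429.3, 74.8, 32.5], 0.7)]
scene [('battery_heel', [428.8, 69.3, 29.2], 0.7)]
scene [('charger_toe', [450.6, -240.8, 12.7], 0.91)]
scene [('charger_heel', [442.6, -240.7, 11.0], 0.6)]
scene [('catch', [469.3, -146.9, 30.3], 0.44)]
scene [('contacts', [462.7, -201.2, 18.0], 0.61)]
scene [('parts_tin', [366.4, 252.4, 40.6], 0.8), ('parts_tin', [422.8, 76.0, 31.7], 0.62)]
scene [('v_block', [590.8, 20.5, 24.3], 0.57)]
scene [('tip_jar', [642.0, 78.5, 42.1], 0.61), ('tip_jar', [464.2, -200.8, 17.6], 0.43)]
scene [('anti_spatter', [674.4, 115.8, 123.0], 0.9)]
43.06730690423312 255.72645559944633 188.81275312617316 [-427.6912214  -647.82145648  635.22663594]
top [('battery', [444.9, 74.1, 32.7], 0.55)]
top [('charger', [459.7, -227.6, 12.4], 0.88)]
top [('battery_toe', [367.7, 269.3, 32.4], 0.63), ('battery_toe', [446.6, 75.0, 34.3], 0.61)]
top [('battery_heel', [445.5, 78.8, 37.1], 0.72)]
top [('charger_toe', [466.1, -224.7, 16.1], 0.66), ('charger_toe', [445.8, 73.4, 34.2], 0.39)]
top [('charger_heel', [463.4, -226.4, 14.6], 0.71)]
top []
top [('contacts', [469.2, -202.7, 24.4], 0.53)]
top [('parts_tin', [366.3, 269.5, 32.2], 0.58)]
top [('v_block', [603.0, 18.7, 31.0], 0.83), ('v_block', [445.0, 76.2, 32.8], 0.57)]
top [('tip_jar', [662.9, 82.5, 6.5], 0.89)]
top [('anti_spatter', [681.6, 127.4, 172.8], 0.86)]
45.54460131719141 260.3735576806333 188.54684018375306 [ 368.45933381   13.25517462 1195.72808667]
{'time': 1.3, 'joints': [-1.17, 0.47, -0.05, 1.53, 0.02, 1.14, -0.08], 'position': [281.81, 613.37, 216.12], 'orientation': [-0.67, -3.07, -0.0], 'ft_force': [-0.2, 0.27, -0.33], 'opening': 85.42, 'grasp_force': 0.0}
```

View pics.

View pics/top.png

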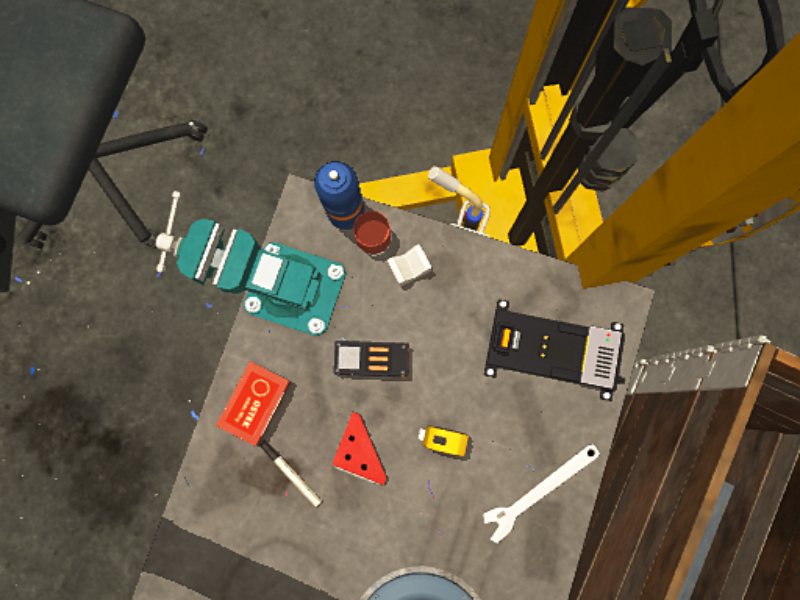

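View pics/scene.png

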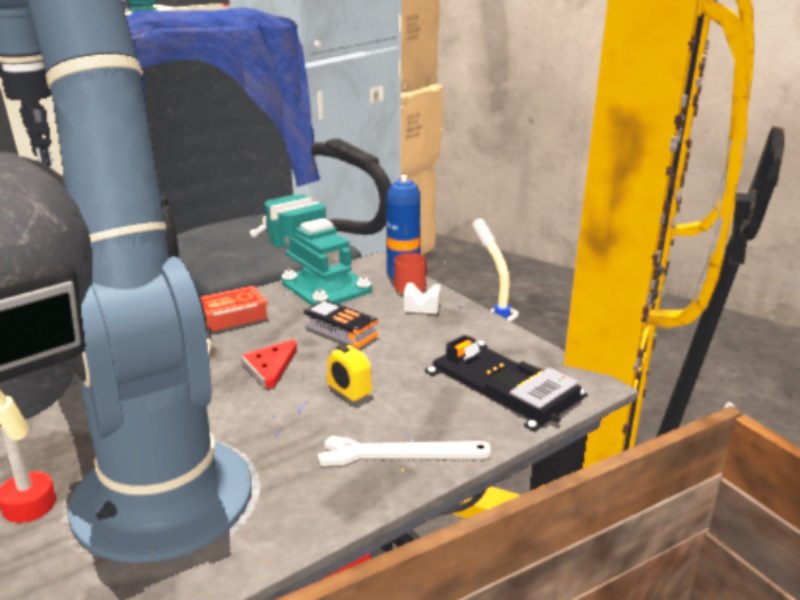

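```bash
cat >> h.py <<'E'
def ori(d,c):
    z=np.array(d,float);z/=np.linalg.norm(z);y=np.array(c,float);y-=z*(y@z);y/=np.linalg.norm(y)
    return Ro.from_matrix(np.c_[np.cross(y,z),y,z]).as_rotvec()
def tilt(t,s=1,yaw=0):
    """tool dir: down tilted by t deg to local +Y; closing along s*local X; frame yawed"""
    t=np.radians(t);Z=Ro.from_euler('z',yaw,degrees=True)
    return ori(Z.apply([0,np.sin(t),-np.cos(t)]),Z.apply([s,0,0]))
E
python3 - <<'E'
from h import *
for s in(1,-1):
  for nm,p,ts in(('bat',[445,50,26],(0,20,30,45)),('bat2',[445,80,95],(-70,-60,-45,45,60,70,90)),('chg',[460,-190,60],(-30,-20,0,8,20)),('hov',[445,75,300],(0,)),('hovc',[460,-228,300],(0,))):
    for t in ts:
      q=bot.inverse_kinematics(p,tilt(t,s)); print(s,nm,t,None if q is None else np.round(q,2))
bot.movep([445,60,300],tilt(0,-1)); st()
im,m=snap('wrist','w1.png'); print(m)
for n in('battery_toe','battery_heel','battery'): print(find('wrist',n,m))
bot.movep([460,-225,300],tilt(0,-1)); st()
im,m=snap('wrist','w2.png'); print(m)
for n in('charger','catch','contacts'): print(find('wrist',n,m))
cv2.imwrite('pics/w12.png',np.hstack([cv2.imread('pics/w1.png'),cv2.imread('pics/w2.png')])[:, :])
E
```

```text
1 bat 0 [-0.48  0.4   0.33  2.24 -0.26  0.53  0.05]
1 bat 20 [-0.18  0.44  0.27  2.24 -0.81  0.66  0.76]
1 bat 30 [-0.    0.49  0.19  2.23 -0.94  0.78  0.97]
1 bat 45 [ 0.28  0.61  0.02  2.18 -1.01  0.94  1.16]
1 bat2 -70 [-1.15  0.86  0.5   1.95  0.52  1.31 -1.01]
1 bat2 -60 [-1.12  0.75  0.51  1.99  0.49  1.22 -0.97]
1 bat2 -45 [-1.07  0.59  0.51  2.05  0.42  1.07 -0.87]
1 bat2 45 [ 0.08  0.47  0.19  2.2  -1.02  1.06  1.05]
1 bat2 60 [ 0.93  0.76 -0.77  2.13 -0.69  0.85  0.81]
1 bat2 70 [ 0.94  0.87 -0.73  2.11 -0.77  0.95  0.95]
1 bat2 90 [ 0.87  1.06 -0.57  2.05 -0.91  1.23  1.19]
1 chg -30 [-0.52  0.49  0.62  2.23  0.5   0.54 -0.4 ]
1 chg -20 [-0.43  0.45  0.64  2.2   0.16  0.52  0.01]
1 chg 0 [-0.47  0.62  1.06  2.13 -0.76  0.83  1.07]
1 chg 8 [-0.36  0.65  1.04  2.09 -0.84  0.97  1.18]
1 chg 20 [-0.11  0.63  0.83  2.02 -0.83  1.1   1.22]
1 hov 0 [-0.7   0.01  0.45  1.94 -0.    1.2  -0.25]
1 hovc 0 [-0.49  0.18  1.01  1.84 -0.17  1.21  0.58]
-1 bat 0 [ 0.69  0.72 -1.18  2.18  0.92  0.88  2.07]
-1 bat 20 [-0.52  0.53  0.72  2.26 -1.02  0.83 -2.16]
-1 bat 30 [-0.11  0.51  0.33  2
[... 249 characters left out ...]
at2 45 [ 0.11  0.46  0.14  2.2  -1.01  1.04 -2.11]
-1 bat2 60 [ 0.52  0.62 -0.24  2.15 -0.99  1.09 -2.03]
-1 bat2 70 [ 0.57  0.74 -0.24  2.13 -1.03  1.21 -1.93]
-1 bat2 90 [ 0.76  1.01 -0.43  2.05 -0.99  1.33 -1.86]
-1 chg -30 [-0.08  0.42  0.07  2.2   0.82  0.71  2.43]
-1 chg -20 [ 0.97  0.71 -1.18  2.13  1.15  1.16  2.27]
-1 chg 0 [-0.5   0.66  1.11  2.13 -0.8   0.86 -2.03]
-1 chg 8 [-0.4   0.69  1.11  2.09 -0.89  1.02 -1.91]
-1 chg 20 [-0.26  0.78  1.11  2.03 -0.98  1.27 -1.76]
-1 hov 0 None
-1 hovc 0 [-0.56  0.21  1.12  1.84 -0.2   1.22 -2.52]Traceback (most recent call last):
  File "<stdin>", line 6, in <module>
plant.PlanningError: the arm cannot take that pose within its joint ranges
```

```bash
python3 - <<'E'
from h import *
bot.movep([445,60,300],tilt(0)); st()
im,m=snap('wrist','w1.png'); print(m)
for n in('battery_toe','battery_heel','battery'): print(find('wrist',n,m))
bot.movep([460,-215,300],tilt(0)); st()
im,m=snap('wrist','w2.png'); print(m)
for n in('charger','catch','contacts'): print(find('wrist',n,m))
E
```

```text
{'time': 3.39, 'joints': [-0.69, 0.0, 0.46, 1.94, -0.0, 1.2, -0.22], 'position': [445.14, 61.36, 299.78], 'orientation': [2.22, 2.22, -0.0], 'ft_force': [-0.28, -0.39, 1.3], 'opening': 85.43, 'grasp_force': 0.0}
{'fovy': 58.03621117961201, 'cx': 253.634043820298, 'cy': 186.05537814027483, 'R': array([[ 9.99990935e-01,  4.23597163e-03,  4.31691518e-04],
       [ 3.93034987e-03, -9.57301326e-01,  2.89065258e-01],
       [ 1.63773109e-03, -2.89060941e-01, -9.57309297e-01]]), 't': array([-445.99403965,   -5.53645286,  476.58926133])}
[('battery_toe', [445.1, 83.1, 34.7], 0.79), ('battery_toe', [472.0, -184.0, 15.0], 0.64)]
[('battery_heel', [447.1, 88.1, 37.7], 0.87)]
[('battery', [446.0, 86.7, 34.8], 0.7)]
{'time': 4.66, 'joints': [-0.37, 0.14, 0.82, 1.84, -0.11, 1.21, 0.49], 'position': [460.56, -213.44, 299.78], 'orientation': [-2.22, -2.22, -0.0], 'ft_force': [0.5, 0.31, 0.03], 'opening': 85.42, 'grasp_force': 0.0}
{'fovy': 58.03621117961201, 'cx': 253.634043820298, 'cy': 186.05537814027483, 'R': array([[ 9.99992514e-01,  3.84284500e-03,  4.52507233e-04],
       [ 3.54982487e-03, -9.57646349e-01,  2.87925109e-01],
       [ 1.53979346e-03, -2.87921347e-01, -9.57652822e-01]]), 't': array([-460.32164854, -268.22807874,  397.4907926 ])}
[('charger', [463.7, -216.4, 12.7], 0.61)]
[('catch', [479.9, -144.6, 36.3], 0.73)]
[('contacts', [469.7, -201.6, 19.6], 0.5)]
```

View pics/w1.png

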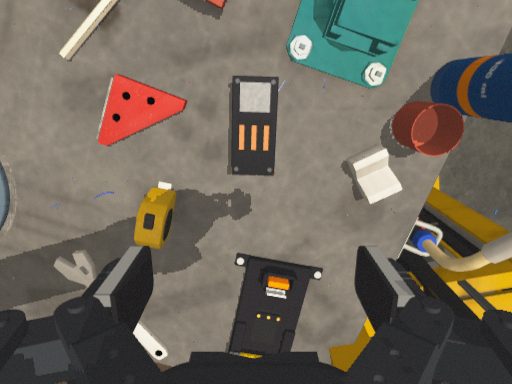

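View pics/w2.png

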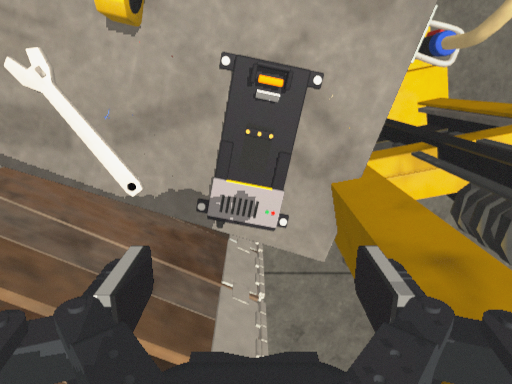

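```bash
python3 - <<'E'
import cv2,numpy as np
a=cv2.imread('pics/w1.png')[65:185,215:295];b=cv2.imread('pics/w2.png')[45:195,195:325]
a=cv2.resize(a,None,fx=5,fy=5,interpolation=2)
b=cv2.resize(b,None,fx=3,fy=3,interpolation=2)
o=np.zeros((600,790,3),np.uint8);o[:600,:400]=a;o[:450,400:790]=b;cv2.imwrite('pics/c.png',o)
im=cv2.imread('pics/w2.png');h=cv2.cvtColor(im,cv2.COLOR_BGR2HSV)
for nm,lo,hi in(('yel',(18,110,110),(35,255,255)),('or',(8,150,150),(17,255,255))):
    n,l,s,c=cv2.connectedComponentsWithStats(cv2.inRange(h[:240,:330],lo,hi))
    for i in range(1,n):
        if s[i,1]>30 and s[i,0]>200: print(nm,s[i],c[i].round(2), cv2.minAreaRect(np.argwhere(l==i)[:,::-1].astype(np.float32)))
E
```

```text
yel [259  75  24  11 161] [270.43  80.22] ((270.4560852050781, 80.20487976074219), (24.165691375732422, 6.6350884437561035), 12.094757080078125)
yel [245 129   5   5  19] [247.21 131.  ] ((247.0, 131.0), (4.0, 4.0), 90.0)
yel [257 132   5   4  16] [258.75 133.56] ((259.0, 133.5), (4.0, 3.0), 0.0)
yel [269 134   4   5  18] [270.5  135.78] ((270.5, 136.0), (4.0, 3.0), 90.0)
yel [226 179  47  11 134] [249.19 184.11] ((248.98251342773438, 184.09193420410156), (46.684471130371094, 2.900237560272217), 10.784297943115234)
or [259  74  12   3  12] [264.5   75.17] ((264.5538635253906, 75.0692367553711), (11.039091110229492, 1.2403473854064941), 7.125016689300537)
or [258  77  25  10  30] [268.8  83.3] ((269.4500427246094, 83.1500015258789), (25.61444854736328, 4.427188396453857), 18.434947967529297)
or [272  77   4   1   4] [273.5  77. ] ((273.5, 77.0), (3.0, 0.0), 180.0)
or [277  78   7   6  10] [280.9  79.6] ((280.7786865234375, 79.5655746459961), (7.8102498054504395, 2.4327006340026855), 39.80556869506836)
or [261 134   1   1   1] [261. 134.] ((261.0, 134.0), (0.0, 0.0), 0.0)
```

View pics/c.png

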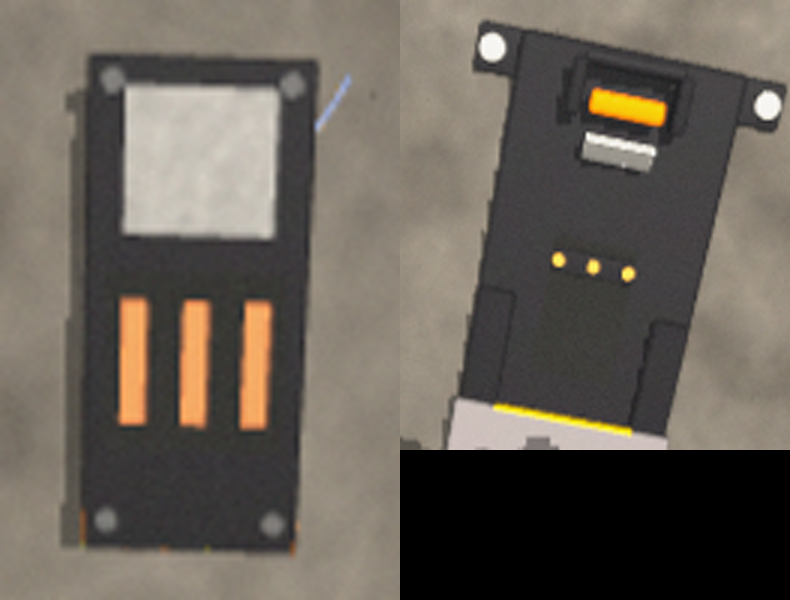

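```bash
cat > pose.py <<'E'
from h import *
def mk(R,t): return dict(fovy=58.03621117961201,cx=253.634043820298,cy=186.05537814027483,R=R,t=t)
m1=mk([[ 9.99990935e-01,4.23597163e-03,4.31691518e-04],[3.93034987e-03,-9.57301326e-01,2.89065258e-01],[1.63773109e-03,-2.89060941e-01,-9.57309297e-01]],[-445.99403965,-5.53645286,476.58926133])
m2=mk([[ 9.99992514e-01,3.84284500e-03,4.52507233e-04],[3.54982487e-03,-9.57646349e-01,2.87925109e-01],[1.53979346e-03,-2.87921347e-01,-9.57652822e-01]],[-460.32164854,-268.22807874,397.4907926])
C=[ray(m1,215-.4+u/5,65-.4+v/5,34) for u,v in((90,57),(317,62),(83,545),(297,552))]
toe=(C[0]+C[1])/2;heel=(C[2]+C[3])/2
bm=(toe+heel)/2;byaw=np.degrees(np.arctan2(-(toe-heel)[0],(toe-heel)[1]))
pins=ray(m2,258.85,133.4,18);lip=ray(m2,249,184.1,30.5);cat=ray(m2,270.4,80.3,38)
scr=(ray(m2,225.5,60.5,14)+ray(m2,317.5,79.8,14))/2
E
python3 - <<'E'
from pose import *
print(np.round(C,1),toe,heel,bm,byaw,np.linalg.norm(toe-heel))
print(pins,lip,cat,scr)
for a in(pins,cat,scr):
    d=lip-a; print(np.linalg.norm(d[:2]),np.degrees(np.arctan2(d[0],-d[1])))
a,b=ray(m2,226-.4,179.6,30.5),ray(m2,272.4,188.4,30.5); print(a,b,np.degrees(np.arctan2((b-a)[1],(b-a)[0])))
a,b=ray(m2,225.5,60.5,14),ray(m2,317.5,79.8,14); print(np.degrees(np.arctan2((b-a)[1],(b-a)[0])))
E
```

```text
[[420.8 140.4  34. ]
 [473.9 139.6  34. ]
 [417.5  22.7  34. ]
 [471.7  21.1  34. ]] [447.34767157 140.00015497  34.        ] [444.59803191  21.8633807   34.        ] [445.97285174  80.93176784  34.        ] -1.3333215639359026 118.16876894655505
[ 467.72019477 -203.13320331   18.        ] [ 455.3678882  -266.60330577   30.5       ] [ 480.30285869 -138.6959996    38.        ] [ 482.98524151 -126.84737591   14.        ]
64.66091078600232 -11.013019784963431
130.3151246912072 -11.031207961807644
142.45854882614736 -11.178274654893881
[ 425.3511111  -260.69702936   30.5       ] [ 485.61651683 -272.28568613   30.5       ] -10.88475295769381
-11.00245737055709
```

```bash
cat >> h.py <<'E'
def tdir(o): return Ro.from_rotvec(o).apply([0,0,1])
def lower(p,zmin,f=4,step=1.5,rate=40):
    """go down until the force from below rises by f"""
    f0=bot.observe()['ft_force'][2];p=np.array(p,float)
    while p[2]>zmin:
        p[2]-=step; bot.move_straight(p,rate)
        if bot.observe()['ft_force'][2]-f0>f: break
    return bot.observe()
E
python3 - <<'E'
from h import *
g=np.array([445.5,61,25.]);o=tilt(30,1,-1.3);d=tdir(o)
bot.movep(g-100*d,o); bot.move_straight(g,120); bot.move_gripper(40); st()
bot.move_straight(g+[0,0,140],200); st()
s=np.array([450,75,170.]);o2=tilt(-60,1,-11)
bot.movep(s,o2); st()
bot.move_straight([450,75,86],120)
bot.sleep(.2);lower([450,75,86],76); st()
snap('scene','s1.png')
E
```

```text
{'time': 7.45, 'joints': [-0.13, 0.5, 0.33, 2.25, -1.03, 0.81, 1.02], 'position': [445.54, 61.03, 25.07], 'orientation': [-1.95, -1.91, -0.52], 'ft_force': [0.59, -0.19, -0.61], 'opening': 40.03, 'grasp_force': 0.0}
{'time': 8.3, 'joints': [-0.24, 0.24, 0.43, 2.16, -0.75, 1.01, 0.65], 'position': [444.72, 61.15, 164.19], 'orientation': [-1.95, -1.91, -0.52], 'ft_force': [-0.36, -0.55, -1.42], 'opening': 40.25, 'grasp_force': 0.0}
{'time': 9.76, 'joints': [-0.93, 0.63, 0.36, 1.87, 0.49, 1.49, -1.0], 'position': [449.69, 73.76, 169.92], 'orientation': [1.76, 1.45, -1.02], 'ft_force': [-0.26, -0.46, 0.43], 'opening': 39.89, 'grasp_force': 0.0}
{'time': 12.56, 'joints': [-0.91, 0.78, 0.33, 1.89, 0.46, 1.35, -1.07], 'position': [449.96, 74.98, 75.43], 'orientation': [1.76, 1.45, -1.02], 'ft_force': [0.09, 0.41, 0.23], 'opening': 40.13, 'grasp_force': 0.0}
```

View pics/s1.png

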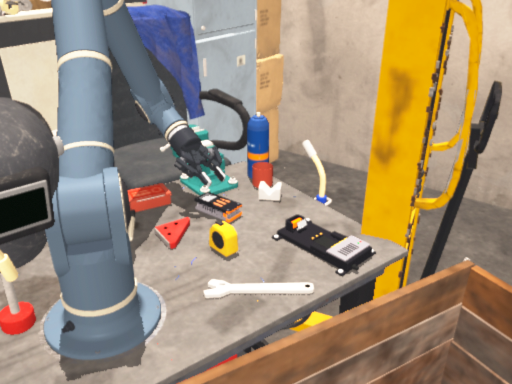

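```bash
python3 - <<'E'
from h import *
a,m=snap('scene');b,mt=snap('top')
a=cv2.resize(a[120:250,130:260],(520,520)) ; b=cv2.resize(b[190:270,190:290],None,fx=2.7,fy=2.7)
o=np.zeros((520,795,3),np.uint8);o[:,:520]=a;o[:216,520:790]=b;cv2.imwrite('pics/c2.png',o[:,:,::-1])
for n in('battery','battery_heel'): print(find('top',n,mt),find('scene',n,m))
E
```

```text
[('battery', [450.5, 68.4, 33.0], 0.77)] [('battery', [425.3, 70.8, 34.4], 0.74)]
[('battery_heel', [447.8, 72.6, 36.9], 0.61), ('battery_heel', [465.8, -225.4, 14.1], 0.26)] [('battery_heel', [428.4, 68.3, 33.2], 0.98)]
```

View pics/c2.png

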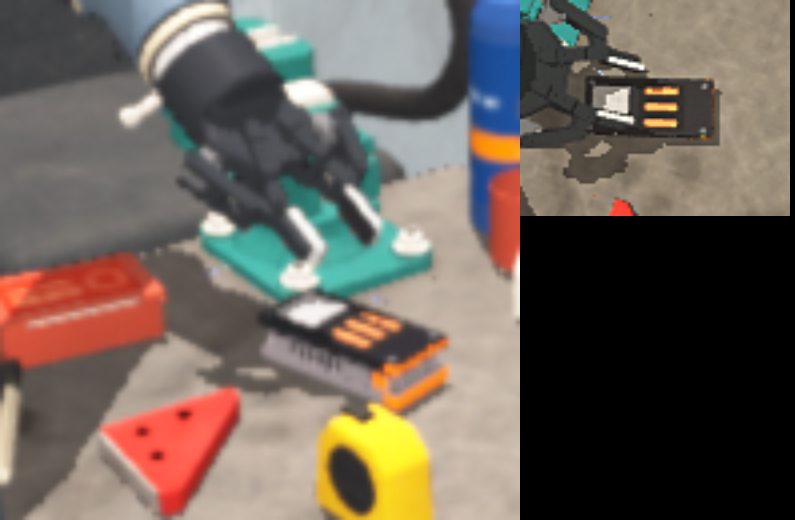

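```bash
python3 - <<'E'
from h import *
bot.move_straight([450,75,190],200)
bot.move_gripper(85)
g=np.array([445.5,61,23.]);o=tilt(30,1,-1.3);d=tdir(o)
bot.movep(g-110*d,o); a,m=snap('wrist'); print(find('wrist','battery',m))
bot.move_straight(g,120); st(); b,_=snap('wrist'); c0,_=snap('scene')
bot.move_gripper(40); o=st(); c,_=snap('wrist'); c1,_=snap('scene')
f=lambda x:cv2.resize(x[100:260,130:300],(400,300))
im=np.vstack([np.hstack([cv2.resize(x,(400,300)) for x in(a,b)]),np.hstack([cv2.resize(c,(400,300)),f(c1)])])
cv2.imwrite('pics/c3.png',im[:,:,::-1])
E
```

```text
[('battery', [445.0, 72.7, 34.3], 0.71), ('battery', [396.0, 223.3, 13.8], 0.37)]
{'time': 16.96, 'joints': [-0.12, 0.51, 0.31, 2.25, -1.03, 0.8, 1.02], 'position': [445.62, 60.74, 22.97], 'orientation': [-1.95, -1.91, -0.52], 'ft_force': [0.67, -0.25, 0.14], 'opening': 84.94, 'grasp_force': 0.0}
{'time': 17.57, 'joints': [-0.12, 0.51, 0.31, 2.25, -1.03, 0.81, 1.02], 'position': [445.73, 61.07, 23.4], 'orientation': [-1.95, -1.91, -0.52], 'ft_force': [-0.54, -0.47, 5.01], 'opening': 39.97, 'grasp_force': 2.14}
```

View pics/c3.png

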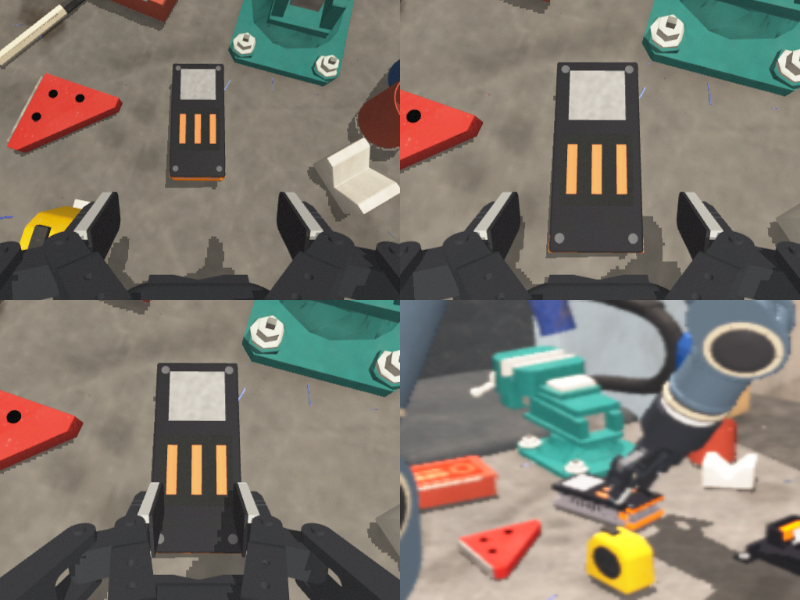

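```bash
python3 - <<'E'
from h import *
bot.move_gripper(30); o=st()
if o['grasp_force']<20: bot.move_gripper(5); o=st()
snap('wrist','w4.png')
E
```

```text
{'time': 17.93, 'joints': [-0.12, 0.5, 0.31, 2.24, -1.03, 0.81, 1.02], 'position': [446.43, 61.25, 24.12], 'orientation': [-1.95, -1.91, -0.53], 'ft_force': [-1.22, -0.21, 11.31], 'opening': 30.25, 'grasp_force': 5.32}
{'time': 18.3, 'joints': [-0.12, 0.5, 0.31, 2.24, -1.03, 0.81, 1.02], 'position': [446.74, 61.6, 24.65], 'orientation': [-1.95, -1.91, -0.53], 'ft_force': [-0.56, -1.28, 13.8], 'opening': 4.96, 'grasp_force': 6.96}
```

View pics/w4.png

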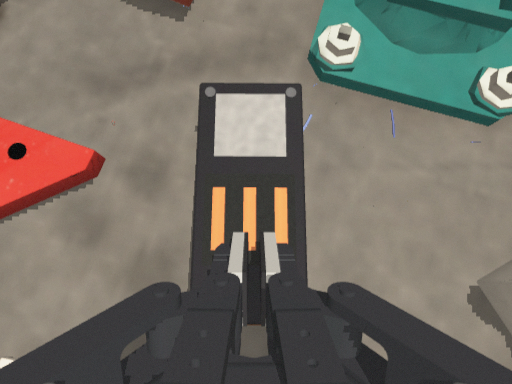

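```bash
python3 - <<'E'
from h import *
m=viewer.camera_model('wrist');o=st()
P=np.array(o['position']);d=tdir(o['orientation']);R=np.array(m['R']);t=np.array(m['t'])
f=192/np.tan(np.radians(m['fovy'])/2)
for k in(-20,-10,0,10,19):
    c=R@(P+k*d)+t; print(k,(P+k*d).round(1),c.round(1),(m['cx']+f*c[0]/c[2]).round(),(m['cy']+f*c[1]/c[2]).round())
for v in(233,240,249,84): print(v,ray(m,254,v,34).round(1))
E
```

```text
{'time': 18.35, 'joints': [-0.12, 0.5, 0.31, 2.24, -1.03, 0.81, 1.02], 'position': [446.76, 61.62, 24.67], 'orientation': [-1.95, -1.91, -0.53], 'ft_force': [-1.31, -0.1, 13.06], 'opening': 5.42, 'grasp_force': 6.96}
-20 [446.5  51.6  42. ] [ -0.4  30.1 153.9] 253.0 254.0
-10 [446.6  56.6  33.3] [ -0.3  27.2 163.4] 253.0 244.0
0 [446.8  61.6  24.7] [ -0.3  24.3 173. ] 253.0 235.0
10 [446.9  66.6  16. ] [ -0.3  21.4 182.6] 253.0 227.0
19 [447.   71.2   8.2] [ -0.3  18.8 191.2] 253.0 220.0
233 [447.3  61.5  34. ]
240 [447.2  58.3  34. ]
249 [447.1  54.1  34. ]
84 [448.9 139.5  34. ]
```

```bash
cat >> h.py <<'E'
L=36
def T(g,o): return np.array(g,float)+L*tdir(o)
def lin(g,o,rate=150,rot=True): bot.move_straight(T(g,o),rate,rot=o if rot else None)
def jm(g,o): bot.movep(T(g,o),o)
def force_down(g,o,n,f=4,step=1.5,rate=40,ax=(0,0,-1)):
    ax=np.array(ax,float);f0=np.array(bot.observe()['ft_force'])
    for i in range(n):
        g=np.array(g)+step*ax; lin(g,o,rate,False)
        if (f0-np.array(bot.observe()['ft_force']))@ax>f: break
    return g
E
python3 - <<'E'
from h import *
g=np.array([446.,61,25.]);o=tilt(30,1,-1.3);d=tdir(o)
P=np.array(bot.observe()['position'])
for gg,oo in((g,o),([450,75,170],tilt(-60,1,-11)),([450,75,80],tilt(-60,1,-11)),([447,60,84],tilt(70,1,-11)),([470,-180,60],tilt(-10,1,-11)),([470,-180,60],tilt(-20,1,-11)),([474,-170,60],tilt(0,1,-11))):
    q=bot.inverse_kinematics(T(gg,oo),oo); print(None if q is None else np.round(q,2))
bot.move_straight(P-45*d,200); bot.move_gripper(85)
bot.move_straight(T(g,o),100); st()
bot.move_gripper(20); st()
E
```

```text
[ 0.03  0.55  0.08  2.25 -1.03  0.67  1.  ]
[-1.27  0.83  0.92  1.95  0.24  1.26 -0.67]
[-1.27  1.03  0.93  1.96  0.07  1.12 -0.61]
[ 1.01  0.93 -0.8   2.22 -0.95  0.73  1.08]
[-0.37  0.56  0.73  2.15 -0.35  0.57  0.37]
[-0.53  0.63  0.82  2.16 -0.19  0.53  0.15]
[-0.23  0.53  0.64  2.13 -0.53  0.64  0.58]
{'time': 20.43, 'joints': [0.03, 0.55, 0.07, 2.25, -1.03, 0.67, 1.0], 'position': [446.49, 78.73, -6.26], 'orientation': [-1.95, -1.91, -0.52], 'ft_force': [0.49, -0.5, 1.07], 'opening': 84.88, 'grasp_force': 0.0}
{'time': 20.83, 'joints': [0.03, 0.55, 0.07, 2.25, -1.03, 0.67, 1.0], 'position': [446.3, 78.82, -5.7], 'orientation': [-1.95, -1.91, -0.52], 'ft_force': [-1.95, -2.68, 6.17], 'opening': 53.08, 'grasp_force': 64.34}
```

```bash
python3 - <<'E'
from h import *
g=np.array([446.,61,25.]);o=tilt(30,1,-1.3)
lin(g+[0,0,15],o,100); lin(g+[0,0,130],o,200); st()
o2=tilt(-60,1,-11);s=np.array([450,75,160.])
jm(s,o2); st()
s[2]=86; lin(s,o2,120); bot.sleep(.2)
g=force_down(s,o2,9); print(g); st()
snap('scene','s2.png')
E
```

```text
{'time': 21.86, 'joints': [-0.07, 0.29, 0.18, 2.19, -0.78, 0.88, 0.66], 'position': [445.33, 79.08, 122.69], 'orientation': [-1.95, -1.91, -0.52], 'ft_force': [-0.32, -0.58, -4.72], 'opening': 53.15, 'grasp_force': 63.91}
{'time': 23.36, 'joints': [-0.88, 0.65, 0.33, 1.93, 0.52, 1.41, -1.04], 'position': [443.53, 43.7, 141.51], 'orientation': [1.76, 1.45, -1.02], 'ft_force': [-0.36, -1.29, -3.81], 'opening': 53.1, 'grasp_force': 64.14}
[450.  75.  80.]
{'time': 25.32, 'joints': [-0.87, 0.78, 0.31, 1.94, 0.5, 1.29, -1.1], 'position': [444.06, 44.36, 63.11], 'orientation': [1.76, 1.45, -1.02], 'ft_force': [-1.38, 3.3, 5.83], 'opening': 53.31, 'grasp_force': 64.7}
```

```bash
cat >> h.py <<'E'
U=np.array([np.sin(np.radians(11)),np.cos(np.radians(11)),0]) # heelward in charger
CO=np.array([465.4,-214.75,0])
G2=np.array([450.,75,84])-13*U
def pk(xt,zt,th,t0,lat=0):
    """grasp point and tool orientation for toe point at charger x=xt, zt above floor, heel-up th deg"""
    a=np.radians(th);X=xt-84*np.cos(a)+22*np.sin(a);Z=14+zt+84*np.sin(a)+22*np.cos(a)
    return CO-X*U+[0,0,Z]+lat*np.array([U[1],-U[0],0]), tilt(t0-90+th,1,-11)
E
python3 - <<'E'
from h import *
bot.move_gripper(85)
o2=tilt(-60,1,-11);d=tdir(o2);g=np.array([450,75,81.])
lin(g-80*d,o2,200); 
im,m=snap('wrist'); print(find('wrist','battery',m))
im,m=snap('top'); print(find('top','battery',m))
jm([450,70,250],tilt(0)); st()
for t in(45,55,63,70):
    o=tilt(t,1,-11);d=tdir(o);print(t)
    for gg,oo in((G2-90*d,o),(G2,o),(G2+[0,0,60],o),pk(45,60,20,t),pk(45,2,10,t),pk(60,1,10,t),pk(60.5,0,8,t)):
        q=bot.inverse_kinematics(T(gg,oo),oo); print(None if q is None else np.round(q,2))
E
```

```text
[('battery', [453.1, 82.5, 69.6], 0.68)]
[('battery', [446.1, 60.6, 115.2], 0.88)]
{'time': 27.4, 'joints': [-0.6, 0.1, 0.38, 2.05, -0.05, 1.0, -0.19], 'position': [449.39, 70.56, 213.33], 'orientation': [-2.22, -2.22, 0.0], 'ft_force': [0.14, 0.29, 0.6], 'opening': 84.92, 'grasp_force': 0.0}
45
[ 0.41  0.38 -0.05  2.23 -0.97  0.98  0.92]
[ 0.72  0.58 -0.61  2.26 -0.92  0.6   0.83]
[ 0.42  0.39 -0.24  2.25 -1.03  0.85  0.85]
[-0.4   0.44  0.58  2.12  0.31  0.7  -0.3 ]
[-0.49  0.65  0.58  2.15  0.48  0.6  -0.59]
[-0.47  0.65  0.6   2.15  0.48  0.58 -0.57]
[-0.48  0.67  0.59  2.15  0.52  0.59 -0.63]
55
[ 0.65  0.51 -0.24  2.21 -1.    1.03  1.04]
[ 0.93  0.75 -0.79  2.24 -0.88  0.6   0.88]
[ 0.8   0.54 -0.61  2.24 -1.    0.81  0.9 ]
[-0.31  0.41  0.58  2.11  0.07  0.68 -0.02]
[-0.4   0.58  0.58  2.15  0.25  0.54 -0.31]
[-0.38  0.59  0.59  2.15  0.25  0.52 -0.28]
[-0.4   0.61  0.59  2.16  0.29  0.52 -0.34]
63
[ 0.86  0.64 -0.43  2.19 -0.97  1.03  1.08]
[ 0.98  0.85 -0.8   2.23 -0.93  0.66  1.  ]
[ 0.98  0.69 -0.8   2.23 -0.96  0.79  0.92]
[-0.22  0.39  0.57  2.09 -0.13  0.7   0.22]
[-0.31  0.55  0.55  2.15  0.05  0.52 -0.06]
[-0.28  0.55  0.55  2.15  0.04  0.51 -0.02]
[-0.31  0.57  0.56  2.15  0.09  0.5  -0.09]
70
[ 0.89  0.74 -0.43  2.17 -0.99  1.1   1.16]
[ 1.01  0.94 -0.8   2.22 -0.96  0.73  1.08]
[ 1.01  0.78 -0.8   2.22 -1.    0.84  1.01]
[-0.15  0.4   0.56  2.08 -0.31  0.75  0.42]
[-0.22  0.52  0.51  2.14 -0.14  0.53  0.17]
[-0.19  0.53  0.52  2.14 -0.15  0.53  0.21]
[-0.22  0.54  0.52  2.14 -0.1   0.51  0.14]
```

```bash
python3 - <<'E'
from h import *
t=48;o=tilt(t,1,-11);d=tdir(o)
jm(G2-90*d,o)
im,m=snap('wrist','w5.png'); print(find('wrist','battery',m))
# project expected pack corners: cover face at G2-12U plane, x half-width 27, z 0..120
W=np.array([U[1],-U[0],0]);c=G2-12*U;c[2]=0
f=192/np.tan(np.radians(m['fovy'])/2);im=im.copy()
for dep in(0,34):
  for w in(-27,27):
    for z in(0,120):
      q=np.array(m['R'])@(c+dep*U+w*W+[0,0,z])+m['t'];u=(int(m['cx']+f*q[0]/q[2]),int(m['cy']+f*q[1]/q[2]));cv2.circle(im,u,3,(255,0,255) if dep==0 else (0,255,0),-1)
cv2.imwrite('pics/w5.png',im[:,:,::-1]); st()
E
```

```text
[('battery', [447.3, 50.7, 112.1], 0.73)]
{'time': 28.62, 'joints': [0.31, 0.41, 0.1, 2.23, -1.04, 1.06, 1.02], 'position': [440.09, 24.45, 120.14], 'orientation': [-1.91, -1.58, -0.85], 'ft_force': [-0.11, -0.14, -0.06], 'opening': 84.86, 'grasp_force': 0.0}
```

View pics/w5.png

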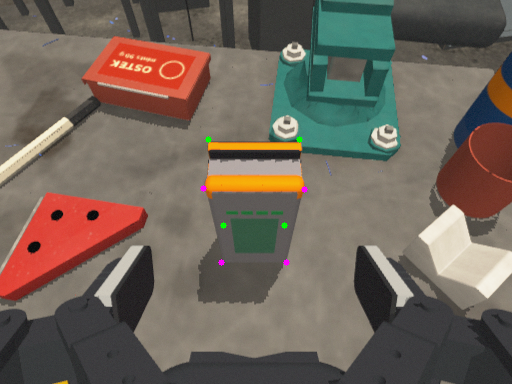

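```bash
python3 - <<'E'
from h import *
t=48;o=tilt(t,1,-11)
lin(G2,o,120); st(); bot.move_gripper(20); st()
lin(G2+[0,0,20],o,100); lin(G2+[0,0,110],o,200); st()
g,oo=pk(43,60,14,t); jm(g,oo); st()
for gg in(pk(43,2,12,t),pk(60,2,12,t),pk(60,0,8,t)):
    q=bot.inverse_kinematics(T(*gg),gg[1]); print(np.round(q,2))
im,m=snap('top','t5.png'); print(find('top','battery',m)); im,m=snap('scene','s5.png');print(find('scene','battery',m))
E
```

```text
{'time': 29.52, 'joints': [0.66, 0.58, -0.5, 2.26, -1.03, 0.68, 0.96], 'position': [452.96, 88.28, 60.13], 'orientation': [-1.91, -1.58, -0.85], 'ft_force': [0.8, -0.58, 0.29], 'opening': 84.98, 'grasp_force': 0.0}
{'time': 29.91, 'joints': [0.66, 0.58, -0.5, 2.26, -1.03, 0.68, 0.96], 'position': [452.73, 88.38, 60.3], 'orientation': [-1.91, -1.58, -0.85], 'ft_force': [-1.3, -2.83, 4.74], 'opening': 53.27, 'grasp_force': 62.76}
{'time': 30.86, 'joints': [0.66, 0.34, -0.48, 2.21, -0.94, 0.89, 0.72], 'position': [451.77, 88.37, 168.77], 'orientation': [-1.91, -1.58, -0.85], 'ft_force': [-0.62, 0.38, -4.46], 'opening': 53.26, 'grasp_force': 63.49}
{'time': 32.32, 'joints': [0.1, 0.42, -0.1, 2.09, 0.71, 0.87, -0.72], 'position': [467.33, -198.38, 82.85], 'orientation': [2.15, 1.77, -0.54], 'ft_force': [-0.01, 0.59, -4.91], 'opening': 53.02, 'grasp_force': 63.89}
[ 0.05  0.53 -0.06  2.12  0.82  0.79 -0.88]
[ 0.07  0.53 -0.05  2.13  0.83  0.77 -0.86]
[ 0.02  0.57 -0.03  2.13  0.89  0.81 -0.95]
[('battery', [460.6, -222.2, 119.3], 0.85), ('battery', [680.3, 126.4, 176.2], 0.57)]
[('battery', [448.3, -215.3, 114.6], 0.86)]
```

```bash
python3 - <<'E'
from h import *
t=48;log=[]
def go(x,z,th,r=60):
    g,o=pk(x,z,th,t); lin(g,o,r); F=np.array(bot.observe()['ft_force']); log.append((x,z,th,round(-F@U,1),round(F@[U[1],-U[0],0],1),round(F[2],1))); return log[-1]
go(43,60,12,100); go(43,10,12,100); bot.sleep(.15)
z=10;b=go(43,10,12)
while z>1.5 and go(43,z,12)[5]-b[5]<6: z-=2
if z<4:
    x=44
    while x<=60:
        r=go(x,2,12,40)
        if r[3]-b[3]<-7 or abs(r[5]-b[5])>15: break
        x+=2 if x<58 else 1
    print(x)
for l in log: print(l)
st()
E
```

```text
61
(43, 60, 12, np.float64(-0.3), np.float64(1.3), np.float64(-4.7))
(43, 10, 12, np.float64(0.7), np.float64(-0.3), np.float64(-5.0))
(43, 10, 12, np.float64(0.3), np.float64(-1.1), np.float64(-4.2))
(43, 10, 12, np.float64(-0.7), np.float64(-0.3), np.float64(-4.4))
(43, 8, 12, np.float64(0.2), np.float64(0.3), np.float64(-4.6))
(43, 6, 12, np.float64(-0.5), np.float64(-0.6), np.float64(-5.4))
(43, 4, 12, np.float64(-0.8), np.float64(-0.4), np.float64(-5.0))
(43, 2, 12, np.float64(-0.6), np.float64(0.9), np.float64(-4.8))
(44, 2, 12, np.float64(-0.2), np.float64(0.1), np.float64(-4.4))
(46, 2, 12, np.float64(1.0), np.float64(0.0), np.float64(-4.3))
(48, 2, 12, np.float64(-1.1), np.float64(0.0), np.float64(-5.5))
(50, 2, 12, np.float64(0.4), np.float64(0.9), np.float64(-4.4))
(52, 2, 12, np.float64(0.1), np.float64(-0.3), np.float64(-4.4))
(54, 2, 12, np.float64(-0.5), np.float64(-0.5), np.float64(-5.0))
(56, 2, 12, np.float64(0.4), np.float64(-0.2), np.float64(-5.7))
(58, 2, 12, np.float64(-0.0), np.float64(0.5), np.float64(-5.3))
(59, 2, 12, np.float64(0.2), np.float64(0.2), np.float64(-4.8))
(60, 2, 12, np.float64(-1.5), np.float64(-0.3), np.float64(-3.9))
{'time': 37.57, 'joints': [0.07, 0.53, -0.05, 2.13, 0.83, 0.77, -0.86], 'position': [465.56, -214.64, 23.74], 'orientation': [2.12, 1.75, -0.57], 'ft_force': [0.02, 1.56, -3.93], 'opening': 53.6, 'grasp_force': 64.26}
```

```bash
python3 - <<'E'
from h import *
t=48
def go(x,z,th,r=40):
    g,o=pk(x,z,th,t); lin(g,o,r); F=np.array(bot.observe()['ft_force']); print(x,z,th,(-F@U).round(1),F[2].round(1)); return F
go(60,1,11);go(60,.5,10)
for th in(9.5,9,8.5,8.1,7.7):
    F=go(60,.5,th)
    if F[2]>1: break
st(); bot.move_gripper(85); st()
t0=tdir(pk(60,.5,8,t)[1]); P=np.array(bot.observe()['position'])
bot.move_straight(P-80*t0,200)
im,m=snap('wrist','w6.png')
for n in('battery','battery_heel'): print(find('wrist',n,m))
print(m); st()
# measure cover edge: orange band
h=cv2.cvtColor(im,cv2.COLOR_RGB2HSV);msk=cv2.inRange(h,(8,150,120),(20,255,255));n,l,s,c=cv2.connectedComponentsWithStats(msk)
print([(s[i].tolist(),c[i].round(1).tolist()) for i in range(1,n) if s[i,4]>40])
W=np.array([U[1],-U[0],0]);f=192/np.tan(np.radians(m['fovy'])/2)
a=np.radians(8.1)
for s_,h_ in((120,34),(0,34),(120,0)):
  for w in(-27,27):
    X=60.5-s_*np.cos(a)+h_*np.sin(a);Z=14+s_*np.sin(a)+h_*np.cos(a)
    q=np.array(m['R'])@(CO-X*U+w*W+[0,0,Z])+m['t'];print(s_,h_,w,(m['cx']+f*q[0]/q[2]).round(),(m['cy']+f*q[1]/q[2]).round())
E
```

```text
60 1 11 -1.3 -4.3
60 0.5 10 -3.3 -4.5
60 0.5 9.5 -3.1 -5.2
60 0.5 9 -2.6 -4.8
60 0.5 8.5 -2.8 -5.3
60 0.5 8.1 -3.8 -4.4
60 0.5 7.7 -2.6 -3.6
{'time': 39.32, 'joints': [0.01, 0.57, -0.02, 2.13, 0.89, 0.81, -0.95], 'position': [465.47, -214.82, 17.85], 'orientation': [2.07, 1.71, -0.64], 'ft_force': [1.29, 2.45, -3.63], 'opening': 53.35, 'grasp_force': 64.07}
{'time': 39.74, 'joints': [0.01, 0.57, -0.02, 2.13, 0.89, 0.81, -0.95], 'position': [465.33, -215.3, 18.19], 'orientation': [2.07, 1.71, -0.64], 'ft_force': [0.36, -0.23, -0.27], 'opening': 85.3, 'grasp_force': 0.0}
[('battery', [472.5, -171.0, 53.5], 0.91)]
[('battery_heel', [470.6, -167.4, 59.5], 0.91)]
{'fovy': 58.03621117961201, 'cx': 253.634043820298, 'cy': 186.05537814027483, 'R': array([[ 9.81851816e-01, -1.89649453e-01,  3.08822081e-04],
       [-1.19304723e-01, -6.16396127e-01,  7.78345809e-01],
       [-1.47422500e-01, -7.64257090e-01, -6.27835732e-01]]), 't': array([-498.07759784,  -90.9242002 ,  163.45629602])}
{'time': 40.44, 'joints': [-0.03, 0.46, -0.08, 2.09, 0.77, 0.96, -0.86], 'position': [472.44, -172.48, 83.48], 'orientation': [2.08, 1.71, -0.64], 'ft_force': [-0.16, -0.25, -0.26], 'opening': 84.82, 'grasp_force': 0.0}
[([225, 95, 59, 27, 1450], [253.8, 108.0]), ([206, 140, 99, 10, 636], [254.5, 145.1]), ([203, 175, 105, 24, 1580], [255.2, 182.7])]
120 34 -27 200.0 191.0
120 34 27 306.0 191.0
0 34 -27 220.0 265.0
0 34 27 286.0 265.0
120 0 -27 205.0 139.0
120 0 27 301.0 139.0
```

```bash
python3 - <<'E'
from h import *
o=tilt(0,1,-11)
bot.move_gripper(0)
c=CO+46*U
jm(c+[0,0,110],o); lin(c+[0,0,86],o,100); bot.sleep(.1)
z=86-1.;hist=[];f0=bot.observe()['ft_force'][2]
while z>62:   # tip = z-19
    z-=1 if z<84 else 2; lin(c+[0,0,z],o,40,False); s=bot.observe(); F=s['ft_force'][2]-f0; tip=s['position'][2]+17
    hist.append((round(tip,1),round(F,1)))
    if F>32: break
print(hist); bot.sleep(.3); st()
E
```

```text
[(np.float64(64.3), np.float64(1.5)), (np.float64(63.5), np.float64(4.3)), (np.float64(62.5), np.float64(5.6)), (np.float64(61.6), np.float64(6.7)), (np.float64(60.7), np.float64(8.4)), (np.float64(58.6), np.float64(0.3)), (np.float64(57.6), np.float64(1.5)), (np.float64(56.9), np.float64(0.3)), (np.float64(56.0), np.float64(0.1)), (np.float64(55.0), np.float64(1.3)), (np.float64(54.0), np.float64(1.2)), (np.float64(53.0), np.float64(2.0)), (np.float64(51.7), np.float64(0.6)), (np.float64(50.9), np.float64(0.5)), (np.float64(50.0), np.float64(1.2)), (np.float64(49.9), np.float64(8.1)), (np.float64(49.8), np.float64(17.9)), (np.float64(49.8), np.float64(26.1)), (np.float64(49.7), np.float64(35.2))]
{'time': 47.52, 'joints': [0.47, 0.46, -0.26, 2.08, 0.2, 0.62, -0.12], 'position': [474.28, -169.65, 32.7], 'orientation': [2.42, 2.0, -0.0], 'ft_force': [-9.4, 2.62, 34.16], 'opening': -0.04, 'grasp_force': 17.4}
```

```bash
python3 - <<'E'
from h import *
o=tilt(0,1,-11); c=CO+46*U
lin(c+[0,0,180],o,200); jm([450,-40,250],tilt(0)); bot.sleep(.3)
for cam in('top','scene'):
    im,m=snap(cam); print(find(cam,'battery',m),find(cam,'battery_heel',m),find(cam,'catch',m),find(cam,'parts_tin',m)[:1],find(cam,'v_block',m)[:1])
jm(CO+90*U+[0,0,190],tilt(-37,1,-11))
im,m=snap('wrist')
h=cv2.cvtColor(im,cv2.COLOR_RGB2HSV);n,l,s,cc=cv2.connectedComponentsWithStats(cv2.inRange(h,(8,150,120),(20,255,255)))
print([(s[i].tolist(),cc[i].round(1).tolist()) for i in range(1,n) if s[i,4]>25])
W=np.array([U[1],-U[0],0]);f=192/np.tan(np.radians(m['fovy'])/2)
for dz in(0,10):
 for h_ in(34,22,8,0):
  q=np.array(m['R'])@(CO+59*U+[0,0,14+h_+dz])+m['t'];print(dz,h_,(m['cx']+f*q[0]/q[2]).round(1),(m['cy']+f*q[1]/q[2]).round(1), 'w',(54*f/q[2]).round(1))
st()
E
```

```text
[('battery', [463.8, -229.0, 50.4], 0.63)] [('battery_heel', [463.3, -225.2, 51.2], 0.71), ('battery_heel', [682.8, 123.6, 173.7], 0.22)] [('catch', [440.4, -283.3, 25.6], 0.19)] [('parts_tin', [368.8, 271.7, 33.4], 0.92)] [('v_block', [599.0, 16.4, 32.3], 0.97)]
[('battery', [442.5, -212.4, 49.3], 0.84)] [('battery_heel', [448.7, -214.3, 44.1], 0.68)] [('catch', [591.9, 18.4, 23.9], 0.44)] [('parts_tin', [364.4, 257.7, 35.5], 0.74)] [('v_block', [592.5, 22.3, 22.5], 0.78)]
[([450, 29, 54, 38, 224], [484.8, 48.4]), ([232, 49, 44, 22, 931], [253.6, 59.5]), ([219, 73, 16, 6, 76], [226.6, 75.2]), ([273, 73, 18, 13, 86], [281.9, 75.9]), ([217, 93, 76, 19, 755], [251.8, 98.1])]
0 34 252.9 99.7 w 75.8
0 22 252.9 88.9 w 73.6
0 8 252.9 77.1 w 71.3
0 0 252.9 70.6 w 70.1
10 34 252.9 109.2 w 77.6
10 22 252.9 97.8 w 75.4
10 8 252.9 85.4 w 73.0
10 0 252.9 78.7 w 71.6
{'time': 50.62, 'joints': [0.12, 0.38, -0.35, 2.01, 0.77, 1.21, -0.86], 'position': [478.31, -147.95, 161.8], 'orientation': [2.04, 1.68, -0.68], 'ft_force': [-0.25, 0.22, -0.43], 'opening': 0.48, 'grasp_force': 0.0}
```

```bash
python3 -c "
from h import *
print(bot.hand_in())"
```

```text
the job is handed in; nothing more can be done
None
```

The battery pack is turned over and loaded: its toe is under the lip, the heel was pressed down past the catch with about 35 N, and camera measurements afterwards show the pack down at home height in the charger. My first grasp closed above the pack because the fingertips sit about 36 mm farther back than stated, and I corrected for that. The job was handed in at about 51 s.

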